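# Tip the long model house onto its floor and add it to the row

### The arm

A 7-joint arm with a two-finger parallel gripper is mounted at the origin on the work surface. World frame = base frame: x ahead of the robot, y to its left, z up, the work surface at z = 0. Lengths are in m, angles in rad, forces in N, time in s.
With the tool pointing down it reaches from about 0.35 to 0.9 m from the base axis. Payload 19.9 kg.
Tool frame: the origin (TCP) lies between the finger pads; the fingertips stand 19 mm ahead of it and the grasp point (between the pads) is the TCP; z points along the fingers, y is the line along which they close (so a half turn about z gives the same grasp; the last joint's range is limited). The gripper opens to 94 mm and grips with 3 to 60 N. Pads are 16 mm wide; open, the fingers measure 119 mm over their backs; the gripper's body (75 mm by 177 mm) begins 78 mm behind the grasp point.
Start: joints at [-1.192, 0.417, -0.01, 1.614, 0.005, 1.111, -0.053], TCP at [0.255, 0.571, 0.224] pointing down, gripper open.
Joint ranges: [-2.81, 2.81], [-0.39, 2.02], [-1.27, 1.25], [0.06, 2.57], [-1.19, 4.33], [0.19, 2], [-2.82, 2.82]. Speed limits (rad/s): [1.89, 1.89, 2.39, 2.39, 3.01, 3.01, 3.01].

### API

Orientations are given as a 3x3 rotation matrix whose columns are the frame's x, y, z axes.
In Python, from rig import robot gives the robot as it stands. Calls block until the motion is done:
- robot.move_ptp(position, orientation): joint-space move of the TCP to a pose.
- robot.move_linear(position, velocity=0.15, frame=None, threshold=None): straight line of the TCP; frame=None keeps the orientation; velocity is the mean speed in m/s. With threshold (N) it stops when the force on the tool has changed by that much, and returns True; else False.
- robot.goto_joints(angles): joint-space move.
- robot.gripper_to(opening): finger opening in m; the grip force is fixed at half the most; returns when the fingers have stopped.
- robot.pause(seconds).
- robot.ik(position, orientation): joint angles nearest the present ones, or None.
- robot.get_state(): the state.
- robot.grab_frame(name): name is "side" or "top"; returns the picture (400x640x3 uint8, red, green, blue); there is no depth.
- robot.camera_info(name): a dict with "fx", "fy", "cx", "cy" (pixels), "dist" ([k1, k2, p1, p2, k3] as OpenCV has them; the pictures are not rectified), "rvec" (rotation vector, rad) and "tvec" (3), from world to camera coordinates, as OpenCV has them. Camera axes: x right, y down, z forward; pixel columns grow to the right and rows downward; lengths in m; the calibration is good to about 2 mm. A picture is of the moment at which its call begins. camera_info takes no time and is no camera call.
A pose or a line that the arm cannot do raises robot.PlanningError and nothing moves.
- robot.sign_off(): hands the job in; it is judged then, once.
The state is a dict: "time": time; "qpos": joint angles; "joint_vel": joint speeds; "effort": joint torques, N m; "ee_pos": TCP position; "tool_rot": TCP orientation; "force": force on the tool from outside, world axes, zero at the start; "moment": the same for the moment, N m; "opening": finger opening in m; "grasp_force": force on a finger pad.
Only numpy, scipy, OpenCV 4.12 (cv2) and the standard library are available. Lean on these libraries where they do the work, as an engineer would, in place of code of your own. Each camera call takes 0.05 s, during which the arm holds its last target. There are 200 camera calls.

### The job

The long gabled model house is standing on its end in the plywood tray. Lift it out and stand it on end on the green cutting mat, let go, and tip it with a light push, without gripping it, so that it comes down on its flat floor on the mat. Then take it up again and set it down, not dropped, roof up in the empty plot between the two finished houses on the display board, square and in line with them; leave the other loose things where they are.

Things in the scene. Friction and masses are not known exactly. Their poses are not given: they have to be found in the camera images.
- house: Long white gabled model house, loose, about 0.1 kg: 120 mm long (the only one), 44 wide across its side walls, 42 from flat floor to ridge. Starts standing on a gable end in the tray, in any of its three places, turned any way. Origin: middle of the end it stands on. z along its length (up at the start), x from floor (x = -21 mm) to ridge (+21; up when it lies on its floor), y across the walls
- house_mid (a point): Middle of the house: 60 mm along, 21 mm from floor and ridge; the house's axes. Side walls are flat and parallel (y = +/-22 mm, x = -21 to +7 mm). The mass centre lies about 60 mm along, 18 mm from the floor: stood on end and leaned some 17 degrees to its floor side it falls onto its floor by itself, its middle then about 80 mm from where it stood.
- tray: Fixed plywood tray 250 x 130 mm (x, y), 32 mm high, walls and floor 5 mm thick; origin under its centre, x along its long side. Stands left or right of the mat. Three models stand in it about 75 mm apart along its x.
- mat: Fixed green cutting mat, 300 x 250 mm (x, y), 2 mm thick, in front of the robot; origin at the centre of its underside. Free but for the chapel near one far corner (about x = 122, y = 95 mm from the centre) and the steel block near the opposite near corner (about x = -120, y = -100 mm).
- board: Fixed plywood display board 340 x 130 mm (x, y), 8 mm thick, on the other side of the mat from the tray; origin under its centre. Two finished gabled houses (75 mm long, 44 mm wide, 42 mm high) are fixed to it with ridges along its x, end to end in a row, with an empty plot 140 mm long between them.
- plot (a point): Centre of the empty plot, on the board's top face. x along the row (the ridges' direction; the house may lie either way round), z up. The neighbouring houses begin at x = -70 and +70 mm; a thin grey outline marks the place.
- short_house: Like the house but only 68 mm long, standing on its gable end in the tray; loose, white; to be left alone. Origin: centre of its underside.
- flat_block: Flat-roofed model 40 x 44 x 60 mm high in the tray; loose, white; to be left alone. Origin: centre of its underside.
- chapel: Small chapel with pointed tower, 30 x 32 mm, 69 mm high, on the mat near a far corner; loose, white; to be left alone. Origin: centre of its underside.
- tin: Flat round aluminium tin, 68 mm across, 28 mm high, on the table beyond the mat; loose, to be left alone. Origin: centre of its underside.
- glue: Glue bottle, 38 mm across, 85 mm high, on the table beyond the mat; loose, to be left alone. Origin: centre of its underside.
- weight: Steel block 45 x 30 x 30 mm on the mat near a corner on the robot's side; loose, to be left alone. Origin: centre of its underside.
- brush: Paint brush, 160 mm long, lying on the table beyond the mat; loose, to be left alone. Origin near its middle.
Things that resemble listed ones, but are neither listed nor needed, are in the scene too. Leave any black or purple look-alike of the house alone.

How it is judged:
By the outcome, as a careful person would: the job done as asked, in the order asked, and still so for the second after the job is handed in, with the robot touching nothing.
It also fails if it takes over 69 s, if anything falls off the work surface, if the arm or the gripper's body presses on something with over 40 N, if the wrist force passes 120 N, or if a joint passes its speed limit or range.

## Working session

There is one attempt and no reset: what is moved stays moved. The work goes in short steps, each a Python script; the robot and the scene stay as the last script left them, time stands still between calls to the robot, and variables do not carry over. Pictures are saved under pics/ and viewed, at most 10 in all, crops included, and the job is handed in when it is done.

```bash
mkdir -p pics; ls; cat > h.py <<'E'
import numpy as np, cv2
from rig import robot
def save(name,out):
    im=robot.grab_frame(name); cv2.imwrite('pics/'+out,im[:,:,::-1]); return im
def cam(n):
    c=robot.camera_info(n); K=np.array([[c['fx'],0,c['cx']],[0,c['fy'],c['cy']],[0,0,1.]])
    return K,np.array(c['dist'],float),np.array(c['rvec'],float),np.array(c['tvec'],float)
def ray(n,px,z):
    K,d,r,t=cam(n); R=cv2.Rodrigues(r)[0]
    p=cv2.undistortPoints(np.array(px,float).reshape(-1,1,2),K,d).reshape(-1,2)
    D=np.c_[p,np.ones(len(p))]@R; C=-R.T@t
    return C+D*((z-C[2])/D[:,2])[:,None]
def proj(n,P):
    K,d,r,t=cam(n); return cv2.projectPoints(np.array(P,float).reshape(-1,1,3),r,t,K,d)[0].reshape(-1,2)
E
python3 - <<'E'
from h import *
for n in('top','side'):
    save(n,n+'1.png'); K,d,r,t=cam(n); print(n,-cv2.Rodrigues(r)[0].T@t,K[0,0])
print(robot.get_state()['tool_rot'])
E
```

```text
pics
top [ 0.3676902  -0.06665079  1.15668796] 404.7657752107294
side [0.30597261 0.98531722 0.65453476] 500.0764334817022
[[-9.13205742e-01  4.07498671e-01 -3.26302631e-04]
 [ 4.07498786e-01  9.13205192e-01 -1.00824487e-03]
 [-1.12877187e-04 -1.05370293e-03 -9.99999438e-01]]
```

View pics/top1.png

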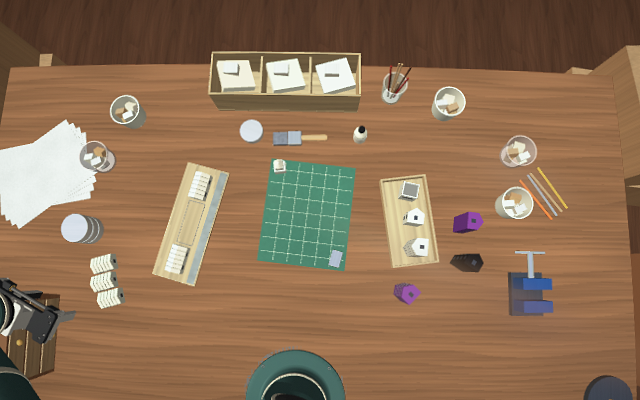

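View pics/side1.png

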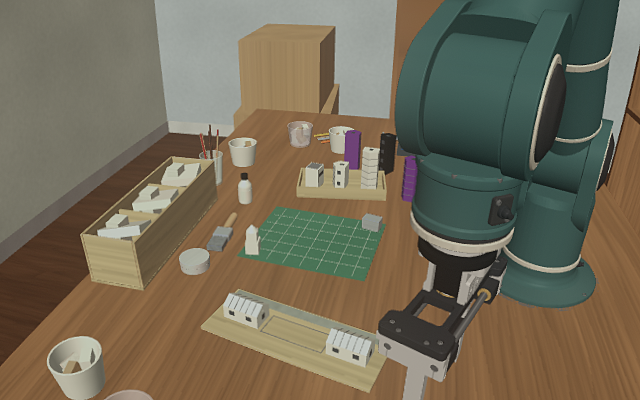

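Top view: the mat is in the centre, with the board on its left (167–228, 163–285). The tray is on its right (380–440, 175–270), with the tall house in the near slot at about (418,247). The side view agrees, showing the tall one at (370,167).

```bash
python3 - <<'E'
from h import *
im=cv2.imread('pics/top1.png')
a=cv2.resize(im[225:275,385:450],None,fx=8,fy=8,interpolation=cv2.INTER_CUBIC)
b=cv2.resize(im[155:295,145:235],None,fx=4,fy=4,interpolation=cv2.INTER_CUBIC)[:560]
c=np.zeros((560,520+b.shape[1],3),np.uint8); c[:400,:520]=a; c[:,520:]=b[:560]; c=c[:,:800]
cv2.imwrite('pics/crop1.png',c)
hsv=cv2.cvtColor(im,cv2.COLOR_BGR2HSV)
m=cv2.inRange(hsv,(60,80,40),(90,255,255)); m[:130]=0;m[290:]=0
k=max(cv2.findContours(m,0,2)[0],key=cv2.contourArea)
P=ray('top',k.reshape(-1,2)+0.0,0.002)[:,:2].astype(np.float32)
print('mat',cv2.minAreaRect(P))
for n,p in dict(purp1=(470,222),purp2=(405,293),blk=(467,262),h=(416,247)).items(): print(n,ray('top',[p],.12))
print('tray',ray('top',[(380,181),(426,175),(439,263),(392,269)],.032))
print('board',ray('top',[(190,163),(229,174),(194,286),(153,273)],.008))
E
```

```text
mat ((0.514642596244812, -0.01738511025905609), (0.24733313918113708, 0.29775944352149963), 84.37596130371094)
purp1 [[ 0.48551278 -0.44567444  0.12      ]]
purp2 [[ 0.30251508 -0.27522205  0.12      ]]
blk [[ 0.38265029 -0.43489197  0.12      ]]
h [[ 0.41855238 -0.30392782  0.12      ]]
tray [[ 0.60722044 -0.22402425  0.032     ]
 [ 0.62763246 -0.3554971   0.032     ]
 [ 0.37996756 -0.38762018  0.032     ]
 [ 0.36129501 -0.25727887  0.032     ]]
board [[0.65548919 0.33177602 0.008     ]
 [0.62424751 0.21298377 0.008     ]
 [0.2993692  0.2952255  0.008     ]
 [0.33159353 0.41712036 0.008     ]]
```

View pics/crop1.png

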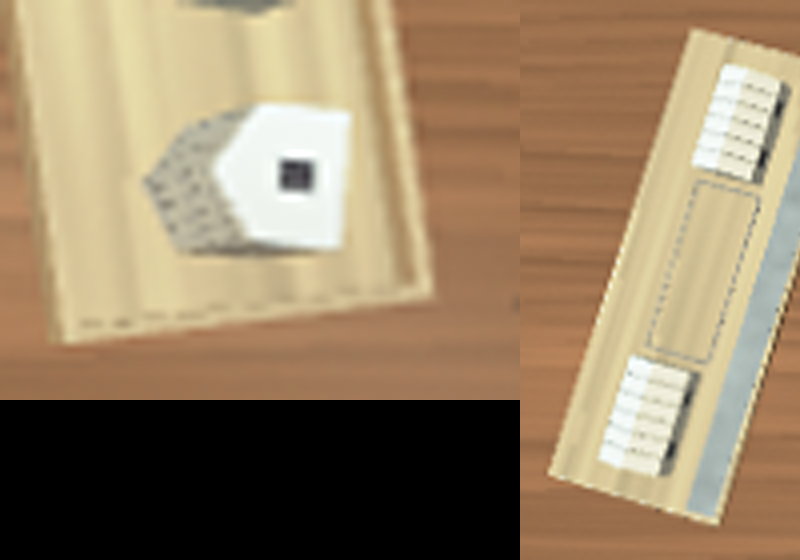

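Crop: the house's top gable has floor corners at (350,110) and (341,248) and its ridge at (213,172), so its floor faces right (−y). The plot outline has corners at about (697,181), (760,198), (706,362) and (648,346).

```bash
cat >> h.py <<'E'
def Rd(a):
    x=np.array([np.cos(a),np.sin(a),0]); z=np.array([0,0,-1.]); return np.c_[x,np.cross(z,x),z]
def best(p,a):
    """tool yaw a or a+pi, whichever leaves the last joint nearer the middle"""
    c=[(abs(q[6]),Rd(t)) for t in(a,a+np.pi) if (q:=robot.ik(p,Rd(t))) is not None]
    return min(c,key=lambda t:t[0])[1]
def st():
    s=robot.get_state(); print('t',round(s['time'],2),'p',np.round(s['ee_pos'],4),'F',np.round(s['force'],1),'op',round(s['opening'],4),'g',round(s['grasp_force'],1),'q7',round(s['qpos'][6],2)); return s
E
cat > g.py <<'E'
from h import *
import sys
c=np.array([(350,107),(341,248),(245,247),(213,172),(252,104)],float)
P=ray('top',(c+.5)/8-.5+[385,225],.125)[:,:2]
fl=(P[0]+P[1])/2; ey=(P[0]-P[1]); print('w',np.linalg.norm(ey),'h',np.linalg.norm(P[3]-fl))
a1=np.arctan2(*(P[3]-fl)[::-1]); d=np.array([ey[1],-ey[0]]); d*=np.sign(d@(P[3]-fl)); a2=np.arctan2(d[1],d[0])
w=(P[1]+P[0]-P[2]-P[4]); w=-w; a3=np.arctan2(w[1],w[0]); print(np.degrees([a1,a2,a3]))
a=np.mean([a1,a2,a3]); ux=np.array([np.cos(a),np.sin(a)])
org=((fl+21*1e-3*ux)+(P[3]-.021*ux))/2; print('house',org,'a',a)
g=org-.006*ux; p=np.r_[g,.25]; R=best(p,a)
print('ik',robot.ik(p,R),robot.ik(np.r_[g,.102],R))
# plot
c=np.array([(697,181),(760,198),(706,362),(648,346)],float)
B=ray('top',((c-[520,0])+.5)/4-.5+[145,155],.008)[:,:2]
d=(B[0]+B[1]-B[2]-B[3])/2; print('plot',B.mean(0),np.linalg.norm(d),np.arctan2(d[1],d[0]))
if len(sys.argv)>1:
    robot.gripper_to(.07); robot.move_ptp(p,R); st()
    save('top','top2.png'); 
E
python3 g.py
```

```text
w 0.04490453757731401 h 0.04239533637178108
[88.79165328 85.51934484 89.88295806]
house [ 0.420005   -0.31169853] a 1.5370181330764165
ik [-0.15411242  0.30148308  0.90054532  1.85086309 -0.26230114  1.11384125
  0.80798873] [-0.03022734  0.51773872  0.78491379  1.98220326 -0.48960019  0.83873813
  0.99306749]
plot [0.47935778 0.31780104] 0.12363905211886486 -0.2413610538630545
```

```bash
cat >> g.py <<'E'
if len(sys.argv)>1:
    robot.move_linear(np.r_[g,.102],velocity=.15,threshold=8); st()
    robot.gripper_to(.03); st()
    robot.move_linear(np.r_[g,.26],velocity=.15); st()
    am=np.radians(84.4); m=np.array([.5146,-.0174])+.055*np.array([np.cos(am),np.sin(am)])-.006*np.array([np.cos(am),np.sin(am)])
    q=np.r_[m,.18]; x=R[:2,0]; s=np.sign(x@[np.cos(am),np.sin(am)]); Rm=Rd(am if s>0 else am+np.pi)
    robot.move_ptp(q,Rm); st()
    im=save('side','side2.png')[100:300,180:480]; cv2.imwrite('pics/side2c.png',cv2.resize(im[:,:,::-1],None,fx=2,fy=2))
E
python3 g.py go
```

```text
w 0.04490453757731401 h 0.04239533637178108
[88.79165328 85.51934484 89.88295806]
house [ 0.420005   -0.31169853] a 1.5370181330764165
ik [-0.15411242  0.30148308  0.90054532  1.85086309 -0.26230114  1.11384125
  0.80798873] [-0.03022734  0.51773872  0.78491379  1.98220326 -0.48960019  0.83873813
  0.99306749]
plot [0.47935778 0.31780104] 0.12363905211886486 -0.2413610538630545
t 3.84 p [ 0.4203 -0.3172  0.2499] F [ 0.7  0.1 -0.5] op 0.07 g 0.0 q7 0.81
t 5.03 p [ 0.4202 -0.318   0.1027] F [-0.2  0.4  0.5] op 0.0698 g 0.0 q7 0.98
t 5.55 p [ 0.42   -0.3177  0.1022] F [0.8 0.2 3.7] op 0.0441 g 29.7 q7 0.98
t 6.75 p [ 0.4195 -0.3174  0.2593] F [-0.   0.4 -1.3] op 0.044 g 29.7 q7 0.8
t 8.14 p [0.5195 0.03   0.1803] F [-0.6 -0.3 -1.7] op 0.044 g 29.7 q7 0.14
```

View pics/side2c.png

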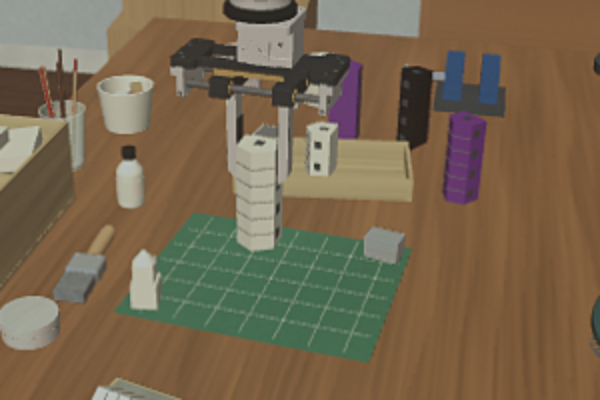

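Side crop: the house hangs upright between the fingers over the mat (258,195), with its ridge facing the camera (+y). Next I lower it, release it and push.

```bash
cat > p.py <<'E'
from h import *
am=np.radians(84.4); u=np.array([np.cos(am),np.sin(am)])
p=robot.get_state()['ee_pos']; m=np.array([.5146,-.0174])+.049*u; o=m+.006*u
robot.move_linear(np.r_[m,.106],velocity=.12); 
print(robot.move_linear(np.r_[m,.096],velocity=.02,threshold=2.5)); s=st()
robot.gripper_to(.065); robot.move_linear(np.r_[m,.165],velocity=.12)
im1=save('side','side3.png')
robot.move_linear(np.r_[o+.045*u,.165],velocity=.12); robot.gripper_to(0.0)
robot.move_linear(np.r_[o+.045*u,.118],velocity=.12); im2=save('side','side4.png')
c=lambda i:cv2.resize(i[120:270,230:380,::-1],None,fx=2.5,fy=2.5)
cv2.imwrite('pics/c34.png',np.hstack([c(im1),c(im2)])); st()
E
python3 p.py
```

```text
True
t 9.37 p [0.5199 0.0316 0.099 ] F [1.7 0.2 2.7] op 0.0442 g 29.8 q7 0.24
t 12.88 p [0.5247 0.082  0.1186] F [0.2 0.3 0.8] op 0.0009 g 0.0 q7 0.12
```

View pics/c34.png

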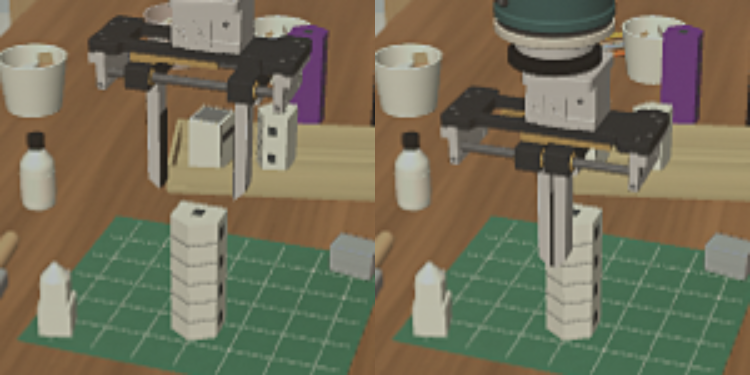

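Left panel: the house stands free on the mat. Right panel: the closed fingers are in front of its ridge. Now I push.

```bash
cat > p2.py <<'E'
from h import *
am=np.radians(84.4); u=np.array([np.cos(am),np.sin(am)]); o=np.array([.5146,-.0174])+.055*u
robot.move_linear(np.r_[o-.012*u,.118],velocity=.06); st()
robot.pause(.4)
robot.move_linear(np.r_[o+.05*u,.16],velocity=.2); robot.gripper_to(.075)
robot.move_ptp([.45,.17,.3],robot.get_state()['tool_rot']); st()
a=save('top','top5.png')[140:290,240:390]; b=save('side','side5.png')[140:290,220:390]
cv2.imwrite('pics/c5.png',np.hstack([cv2.resize(i[:,:,::-1],(400,400),interpolation=cv2.INTER_CUBIC) for i in(a,b)]))
E
python3 p2.py
```

```text
t 13.98 p [0.5188 0.0258 0.118 ] F [ 0.6 -0.2  0.5] op 0.0008 g 0.0 q7 0.22
t 16.89 p [0.45   0.1699 0.2994] F [ 0.8  0.3 -0.6] op 0.0748 g 0.0 q7 -0.38
```

View pics/c5.png

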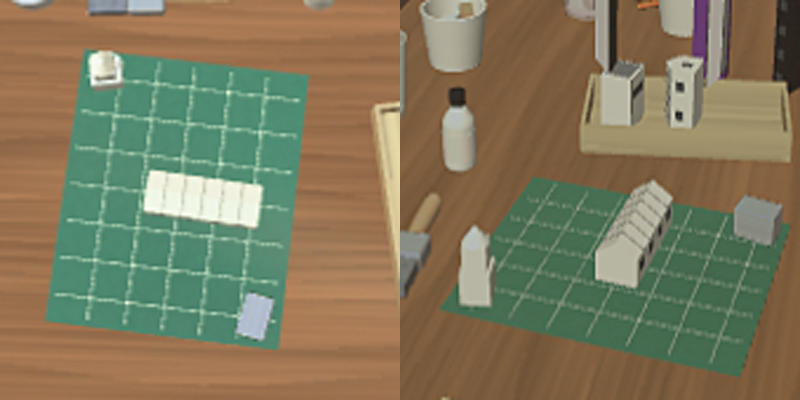

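The house lies on its floor, roof up, on the mat: (203,198) in the left panel, (635,235) in the right. Next I measure it and the plot.

```bash
cat > m.py <<'E'
from h import *
def rect(P):
    (c,(w,h),a)=cv2.minAreaRect(P.astype(np.float32)); b=cv2.boxPoints(((c,(w,h),a)))
    e=max((b[1]-b[0],b[2]-b[1]),key=np.linalg.norm); e=e*(1 if e[0]>0 else -1); return np.array(c),sorted((w,h)),np.arctan2(e[1],e[0])
def white(f,x0,y0,x1,y1,smax=60,vmin=170):
    hsv=cv2.cvtColor(cv2.imread('pics/'+f),cv2.COLOR_BGR2HSV); m=cv2.inRange(hsv,(0,0,vmin),(180,smax,255))
    k=np.zeros_like(m); k[y0:y1,x0:x1]=m[y0:y1,x0:x1]; return k
def big(m): return max(cv2.findContours(m,0,cv2.CHAIN_APPROX_NONE)[0],key=cv2.contourArea).reshape(-1,2).astype(float)
def mids(m):
    n,l,s,c=cv2.connectedComponentsWithStats(m); i=1+np.argmax(s[1:,4]); return c[i],s[i,4]
if __name__=='__main__':
    hp=big(white('top5.png',285,195,345,235)); print('house',rect(ray('top',hp,.03)))
    A,B=[mids(white('top1.png',*r)) for r in((180,165,222,205),(155,235,195,285))]
    print(A,B); W=ray('top',[A[0],B[0]],.035)[:,:2]; d=W[0]-W[1]; rowa=np.arctan2(d[1],d[0]); print('row mid',W.mean(0),np.linalg.norm(d),rowa)
    g=cv2.cvtColor(cv2.imread('pics/top1.png'),cv2.COLOR_BGR2GRAY).astype(np.float32)
    # outline pixels: darker than local background, inside the plot
    bh=cv2.morphologyEx(g,cv2.MORPH_BLACKHAT,np.ones((5,5)))
    ys,xs=np.where(bh>18); P=ray('top',np.c_[xs,ys],.008)[:,:2]
    c0=np.array([.4794,.3178]); e=np.array([np.cos(rowa),np.sin(rowa)]); n=np.array([-e[1],e[0]])
    s=(P-c0)@e; t=(P-c0)@n
    for nm,v,o,lo,hi,w in(('n',t,s,.018,.03,.05),('-n',-t,s,.018,.03,.05),('e',s,t,.055,.068,.02),('-e',-s,t,.055,.068,.02)):
        k=(v>lo)&(v<hi)&(abs(o)<w); print(nm,k.sum(),v[k].mean(), np.polyfit(o[k],v[k],1)[0])
E
python3 m.py
```

```text
Traceback (most recent call last):
  File "m.py", line 12, in <module>
    hp=big(white('top5.png',285,195,345,235)); print('house',rect(ray('top',hp,.03)))
                                                             ~~~~^^^^^^^^^^^^^^^^^^^
  File "m.py", line 3, in rect
    (c,(w,h),a)=cv2.minAreaRect(P.astype(np.float32)); b=cv2.boxPoints(((c,(w,h),a)))
                ~~~~~~~~~~~~~~~^^^^^^^^^^^^^^^^^^^^^^
cv2.error: OpenCV(4.12.0) /io/opencv/modules/imgproc/src/convhull.cpp:143: error: (-215:Assertion failed) total >= 0 && (depth == CV_32F || depth == CV_32S) in function 'convexHull'
```

```bash
sed -i 's/minAreaRect(P.astype/minAreaRect(P[:,:2].astype/' m.py; python3 m.py
```

```text
house (array([ 0.51189744, -0.04363143]), [0.051060862839221954, 0.1274111419916153], np.float32(1.4358062))
(array([198.64133017, 184.95011876]), np.int32(421)) (array([175.39120879, 258.51648352]), np.int32(455))
row mid [0.47964402 0.31834788] 0.21644788252699512 -0.2432140992324559
n 17 0.022997964794923345 0.02096728854541769
-n 29 0.023722185240385905 0.006497410312927921
e 11 0.06237049856991303 0.009128991619012863
-e 12 0.06242053993567265 -0.012045714134727659
```

```bash
cat > pl.py <<'E'
from h import *
c=np.array([.5118,-.0434]); R=best(np.r_[c,.1],1.436)
b=np.array([.4795,.3178]); 
robot.move_ptp(np.r_[c,.13],R); print(robot.move_linear(np.r_[c,.0225],velocity=.1,threshold=8)); st()
robot.gripper_to(.03); s=st(); zg=s['ee_pos'][2]
robot.move_linear(np.r_[c,.16],velocity=.15); st()
Rb=best(np.r_[b,.1],-.242)
robot.move_ptp(np.r_[b,.16],Rb); st()
robot.move_linear(np.r_[b,zg+.006+.008],velocity=.1)
print(robot.move_linear(np.r_[b,zg+.006-.002],velocity=.015,threshold=2.5)); st()
robot.gripper_to(.065); robot.pause(.2)
robot.move_linear(np.r_[b,.15],velocity=.12); robot.move_ptp([.45,-.02,.3],Rb); st()
a=save('top','top6.png')[150:300,145:245]; d=save('side','side6.png')[270:400,190:400]
cv2.imwrite('pics/c6.png',np.hstack([cv2.resize(a[:,:,::-1],(333,500),interpolation=cv2.INTER_CUBIC),cv2.resize(np.pad(d[:,:,::-1],((0,120),(0,0),(0,0))),(420,500))]))
E
python3 pl.py
```

```text
False
t 19.3 p [ 0.5122 -0.0434  0.023 ] F [ 0.4  0.9 -0.1] op 0.0753 g 0.0 q7 0.5
t 19.88 p [ 0.5118 -0.0433  0.0226] F [-1.1  0.5  3.2] op 0.0436 g 30.0 q7 0.5
t 20.95 p [ 0.5114 -0.0433  0.1593] F [ 0.3 -0.5 -2.4] op 0.0437 g 30.0 q7 0.32
t 22.31 p [0.4802 0.3163 0.16  ] F [ 0.7 -1.5 -0.8] op 0.0437 g 30.0 q7 1.01
True
t 24.23 p [0.4795 0.3178 0.0284] F [0.  0.8 5.9] op 0.0439 g 30.0 q7 1.13
t 27.52 p [ 0.4502 -0.0188  0.2997] F [-0.   0.9  0.7] op 0.0647 g 0.0 q7 1.33
```

View pics/c6.png

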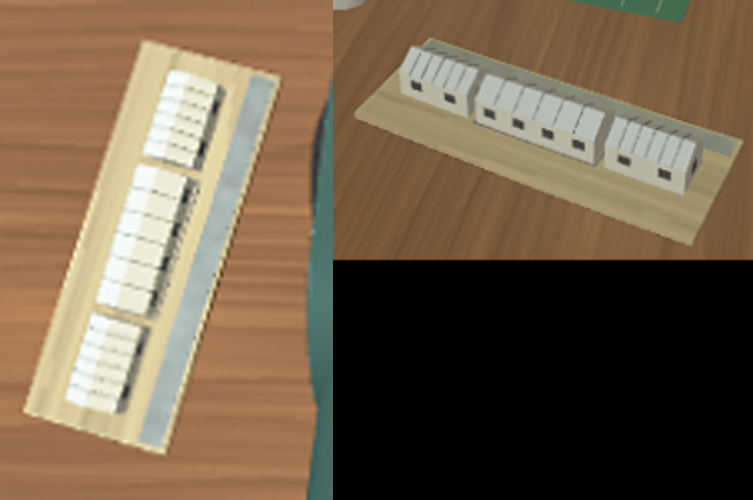

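The house sits in the plot, roof up, between its neighbours: (148,240) in the left panel, (540,115) in the right. A numeric check for centring and alignment follows.

```bash
cat > v.py <<'E'
from m import *
import sys
f=sys.argv[1]
m=white(f,155,165,222,285)
n,l,s,c=cv2.connectedComponentsWithStats(m); idx=[i for i in range(1,n) if s[i,4]>150]; print(s[idx,4])
if len(idx)!=3: print('merged')
idx.sort(key=lambda i:c[i][1])
W=[ray('top',[c[i]],.035)[0,:2] for i in idx]; d=W[0]-W[-1]; e=d/np.linalg.norm(d); nn=np.array([-e[1],e[0]]); mid=(W[0]+W[-1])/2
print('rowang',np.arctan2(e[1],e[0]),'offset along,across',(W[1]-mid)@e,(W[1]-mid)@nn)
for i in idx:
    ys,xs=np.where(l==i); Q=ray('top',np.c_[xs,ys],.035)[:,:2]; s_=(Q-mid)@e; t=(Q-mid)@nn
    # yaw relative to the row from the long edges (extreme t per bin)
    B=np.arange(s_.min()+.008,s_.max()-.008,.005); lo=[];hi=[];x=[]
    for b in B:
        k=abs(s_-b)<.003
        if k.sum()>3: x.append(b);lo.append(t[k].min());hi.append(t[k].max())
    print(i,'ends',s_.min(),s_.max(),'edges',np.mean(lo),np.mean(hi),'slope',np.polyfit(x,lo,1)[0],np.polyfit(x,hi,1)[0])
E
python3 v.py top6.png
```

```text
[423 881 703 455]
merged
rowang -0.24343985522096453 offset along,across -0.0008354440278095879 0.0006416979874030827
2 ends 0.0684541329854975 0.14889712208784234 edges -0.022173930557279207 0.021980577911664946 slope 0.010215860298017845 -0.013761710564342534
5 ends -0.06274350149164348 0.062206050222170364 edges -0.02166537841301252 0.023220507227172046 slope 0.013819992027714886 0.0013200699302767119
3 ends -0.16443058422174994 0.16109577974168765 edges -0.0687470716903565 -0.04788589708728332 slope 0.02162805841349714 -0.0031794435982704645
24 ends -0.14866925018990218 -0.06883616018628093 edges -0.022107293030114224 0.02228398168904664 slope -0.016412748582053188 -0.009781872333202147
```

```bash
python3 -c "
from h import *
print(robot.sign_off())"
```

```text
the job is handed in; nothing more can be done
None
```

I tipped the house onto its floor on the mat, then set it roof up in the plot, in line with its neighbours to about 1 mm and 1°, and handed the job in at about 28 s.

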